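# Crack open the sealed dry box and hold its lid ajar

## Robot

A 6-joint arm with a two-finger parallel gripper is mounted at the origin on a cart in front of the work surface, level with it; the furniture and walls round the work are solid. World frame = base frame: x ahead of the robot, y to its left, z up, the work surface at z = 0. Lengths are in m, angles in degrees, forces in N, time in s.
With the tool pointing down it reaches from about 0.4 to 0.825 m from the base axis. Payload 7 kg.
Tool frame: the origin (TCP) lies between the finger pads, 19 mm behind the fingertips; this is the grasp point; z points along the fingers, y is the line along which they close (so a half turn about z gives the same grasp; the last joint's range is limited). The gripper opens to 88 mm and grips with 3 to 60 N. Pads are 19 mm wide; open, the fingers measure 130 mm over their backs; the gripper's body (78 mm by 193 mm) begins 47 mm behind the grasp point.
Start: joints at [-58.493, 20.546, 0.682, 0, -70.136, -16.507], TCP at [0.175, -0.652, 0.245] pointing down, gripper open.
Joint ranges: [-176.03, 176.03], [-82.01, 121.73], [-58.28, 71.71], [-173.87, 95.51], [-174.79, -0.11], [-173.66, 173.66]. Speed limits (degrees/s): [136.94, 136.94, 172.46, 180, 180, 180].

## Interface

Orientations are given as [roll, pitch, yaw] about the fixed x, y, z axes, in that order (R = Rz(yaw) Ry(pitch) Rx(roll)).
In Python, from plant import ctrl gives the robot as it stands. The module is installed in compiled form; this text tells all that it offers.
- The arm moves only by the tool send_rows, never from a script. Its argument "plan" is a list that holds one entry, the list of rows, each a list of 6 numbers: the shift along the tool's x, y, z in a scale on which 1.0 is 400 mm, then the turn, a rotation vector about the tool's x, y, z in parts of the range, where 1.0 means 60 degrees. A call has 1 to 8 rows; each row is the pose to reach, as a shift and turn from the pose commanded when the call began, along the tool's axes at that moment; what a row does not reach only later rows make up. A row lasts 1/12 s, in which the tool goes at most 41.7 mm and 7.16 degrees, less where a joint would pass 70% of its speed; a pose out of reach is approached as far as the arm can. Shift and turn numbers lie between -1 and 1, and a call with a number outside is refused. A call with a gripper value outside its range is refused whole. "fingers" is the opening, from 0 (shut) to 1 (fully open), set as the call begins (left out, the last holds). The fingers move at their own pace and stop on an object; the grip force is fixed at half the most. Time passes only in rows, so rows that repeat a pose let the fingers close. It gives the time, the measured TCP pose, the force, the opening and the grip force at its end, in the units of the state.
- ctrl.get_obs(): the state, without advancing time (a new reading comes with each control period).
- ctrl.snapshot(name): name is "scene" or "top"; returns a dict with "img" (420x560x3 uint8, red, green, blue), "K" (3x3 intrinsics, pixels), "k1" (the pictures are not rectified: a ray, as slopes to the right and down, at radius r is drawn at 1 + k1 r^2 times it, then the intrinsics apply), "pose" (4x4, takes a point from camera to world coordinates). Camera axes: x right, y down, z forward; pixel columns grow to the right and rows downward; lengths in m; the calibration is good to about 2 mm. A picture is of the moment at which its call begins. There is no depth.
- ctrl.close_job(): hands the job in; it is judged then, once.
The state is a dict: "clock": time; "joint_pos": joint angles; "qvel": joint speeds; "tau": joint torques, N m; "tool_pos": TCP position; "orientation": TCP orientation; "force": force on the tool from outside, world axes, zero at the start; "moment": the same for the moment, N m; "opening": finger opening in m; "gripper_force": force on a finger pad.
Only numpy, scipy, OpenCV 4.12 (cv2) and the standard library are available. Lean on these libraries where they do the work, as an engineer would, in place of code of your own. Each camera call takes 0.05 s, during which the arm holds its last target. There are 200 camera calls.

## Task

The white dry-storage box is latched and its lid is stuck to the gasket. Turn the black latch knob anticlockwise until it clicks past its detent and its steel tongue is clear of the lid, then take the lid by its blue fin grip, break it free of the seal without flinging it open, and finish while still gripping the fin and holding the lid slightly ajar, with a gap of about 18 mm at its front edge, so that the box can breathe. Leave the other things on the bench where they are.

Things in the scene. Friction and masses are not known exactly. Their poses are not given: they have to be found in the camera images.
- dry_box: White dry-storage box with a grey latch console on its front, fixed to the bench: box 150 x 170 x 80 mm (x, y, z); console 66 mm further out along -x, 64 mm wide, 88 mm high. Origin: centre of the box's underside, on the bench; x points from front to back, y to the left seen from the front, z up. Place and yaw (up to 0.35 rad either way) vary.
- box_lid (a joint): Lid angle about the hinge, rad: 0 shut, grows as the front edge rises (to 1.5); 0.115 is a front gap of about 18 mm. The seal clings over the first 7 mm of the front edge's rise (to 0.046 rad): at the fin it takes about 13 N upward at first, then ever less, and lets go with a small pop upward. The lid (about 0.25 kg) falls back to under 0.055 rad when let go.
- lid_grip (a point): Grip point of the lid's blue fin, a block 48 mm long along the box's x, 14 mm thick along its y, 37 mm high on the lid's top. The point is midway along, 10 mm below the fin's top: 120 mm above the bench when shut, 40 mm in front of the box's origin. Axes: the lid's, which are the box's, tipping back about y as the lid opens.
- lid_hinge (a point): Middle of the hinge axis on the box's far rim; the axis runs along the box's y, 83 mm above the bench, 80 mm behind the box's origin. Axes: the box's. The lid, 10 mm thick and 176 mm wide, reaches 159 mm forward from here; shut, it lies 83 to 93 mm above the bench.
- latch_knob (a joint): Knob angle about its upright axis, rad: 0 locked (start 0 to 0.2), grows anticlockwise seen from above, end stop 1.35. A sprung detent resists from about 0.58 (peak about 0.1 N m), clicks over at 0.8 and drives the knob to about 1.0, where it stays. Below 0.85 the steel tongue under the knob overlaps the lid's front edge and blocks the lid; from 0.9 it is clear.
- knob_grip (a point): Grip point of the black latch knob, on its axis, 110 mm in front of the box's origin, 126 mm above the bench: an upright bar 44 mm long, 12 mm thick, its top 10 mm above this point, its flanks free for 20 mm below it (then a hub of 13 mm radius). x runs along the bar, over the tongue; at joint value 0 it points to the box's back. It turns with the knob.
- pipette_stand: Fixed pipette stand left of the work, standing in the robot's way from its start: a post on a round foot about 100 mm across with a black pipette hanging on it, about 300 mm high in all. Pass it high or close to the robot. Origin: on the bench, in the middle of the stand.
- tip_rack_open: Open dark-blue rack of pipette tips, 84 x 122 x 51 mm; loose bystander, to be left alone. Origin: centre of its underside.
- wash_blue: Blue capped jar, 51 mm across, 105 mm high; loose bystander, to be left alone. Origin: centre of its underside.
- squeeze_bottle: White squeeze bottle, 43 mm across, 125 mm high; loose bystander, to be left alone. Origin: centre of its underside.
- marker_0: White marker with black cap lying down, 13 x 134 x 15 mm; loose bystander, to be left alone. Origin: centre of its underside.
- microtube_1: Small white tube with red cap lying down, 16 x 41 x 13 mm; loose bystander, to be left alone. Origin: centre of its underside.
- tape_roll: Roll of tan tape lying flat, 85 mm across, 19 mm high; loose bystander, to be left alone. Origin: centre of its underside.

How it is judged (in metres and radians):
On the way, in this order (a step that is already met when the one before it is completed fails the run):
1. the latch knob has clicked past its detent (beyond 0.9 rad) while the lid is still shut (value of joint latch_knob above 0.9 rad and value of joint box_lid below 0.02 rad), for 0.2 s.
2. the lid is broken free of the seal and held slightly ajar (0.065 to 0.18 rad) (value of joint box_lid between 0.065 and 0.18 rad and contact force between the fingers and box_lid above 1 N), for 0.3 s.
At the end, for the whole second after the job is handed in: The lid stands at 0.065 to 0.18 rad (a gap of 10 to 28 mm at the front edge), at rest, with the fingers still on it (over 1 N) and the TCP within 35 mm of the fin's grip point; the latch knob is still beyond 0.9 rad (all of step 2 and value of joint latch_knob above 0.9 rad and distance between the grasp point and lid_grip below 0.035 m and velocity of joint box_lid between -0.05 and 0.05 rad/s); the arm keeps its last pose, push and grip.
It fails at once if the lid flies open (beyond 0.30 rad, a gap of 48 mm) (value of joint box_lid above 0.3 rad).
It fails at once if a bystander is pushed more than 30 mm (distance of any of tip_rack_open, wash_blue, squeeze_bottle, marker_0, microtube_1, tape_roll from where it was at the start of the episode above 0.03 m).
It also fails if it takes over 51 s, if anything falls off the work surface, if the arm or the gripper's body presses on something with over 40 N, if the wrist force passes 120 N, or if a joint passes its speed limit or range.

## Working session

There is one attempt and no reset: what is moved stays moved. The work goes in short steps, Python scripts to look and compute and a tool call to move; the robot and the scene stay as the last step left them, time stands still between calls to the robot, and variables do not carry over. Pictures are saved under pics/ and viewed, at most 10 in all, crops included, and the job is handed in when it is done.

Besides the shell and the picture viewer there is one more tool, called after "Emit:" by a JSON object that holds its "op" and its "data", one argument or row to a line. send_rows: Moves the arm, as the interface text tells. Its arguments: {"type":"object","properties":{"plan":{"type":"array","items":{"type":"array","items":{"type":"array","items":{"type":"number"}}}},"fingers":{"type":"number"}},"required":["plan"]}

```bash
mkdir -p pics; python3 - <<'E'
from plant import ctrl
import cv2,pickle
o=ctrl.get_obs();print(o)
for n in("scene","top"):
    s=ctrl.snapshot(n);pickle.dump(s,open(n+'.pkl','wb'))
    cv2.imwrite(f'pics/{n}0.png',s['img'][:,:,::-1]);print(n,s['K'],s['k1'],s['pose'])
E
```

```text
{'clock': 0.0, 'joint_pos': array([-5.84941717e+01,  2.05900226e+01,  6.36208587e-01, -2.11162198e-02,
       -7.01355787e+01, -1.65050801e+01]), 'qvel': array([-0.04261286,  0.0392254 ,  0.01297662,  0.01117549, -0.05341879,
       -0.03471229]), 'tau': array([ 1.08209399e-03, -5.82713950e+01,  2.93052542e+01,  6.99670315e+00,
        6.77254808e-03, -2.28512208e-04]), 'tool_pos': array([ 0.17456435, -0.65158121,  0.24445396]), 'orientation': array([ 1.79908651e+02, -6.36615451e-03, -1.65006437e+02]), 'force': array([-0.99716448, -0.26957815, -0.0110776 ]), 'moment': array([-0.02226365, -0.0247698 , -0.03259781]), 'gripper_force': 0.0, 'opening': 0.08746895946290786}
scene [[485.04012413   0.         270.48958356]
 [  0.         485.04012413 214.21130982]
 [  0.           0.           1.        ]] 0.04564485613545343 [[-8.56694681e-01 -3.70305496e-01  3.59093390e-01  2.57690534e-02]
 [-5.15822929e-01  6.13711850e-01 -5.97732776e-01  7.10134947e-01]
 [ 9.63863003e-04 -6.97303094e-01 -7.16775743e-01  1.06747678e+00]
 [ 0.00000000e+00  0.00000000e+00  0.00000000e+00  1.00000000e+00]]
top [[509.54386757   0.         279.05982058]
 [  0.         509.54386757 215.35258348]
 [  0.           0.           1.        ]] -0.10386308857134038 [[ 0.00939898 -0.99569869  0.09217259  0.37825898]
 [-0.99980811 -0.01094193 -0.01624874 -0.06987038]
 [ 0.0171874  -0.09200218 -0.99561046  1.70563101]
 [ 0.          0.          0.          1.        ]]
```

View pics/scene0.png

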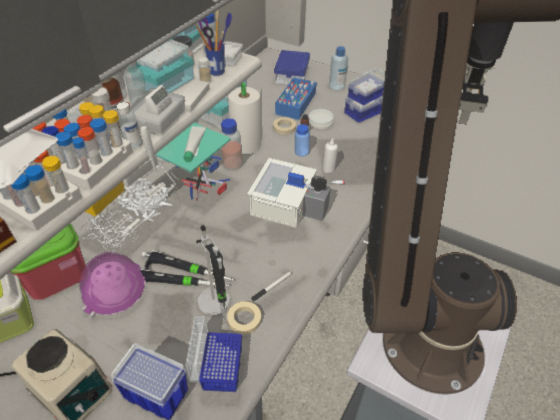

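View pics/top0.png

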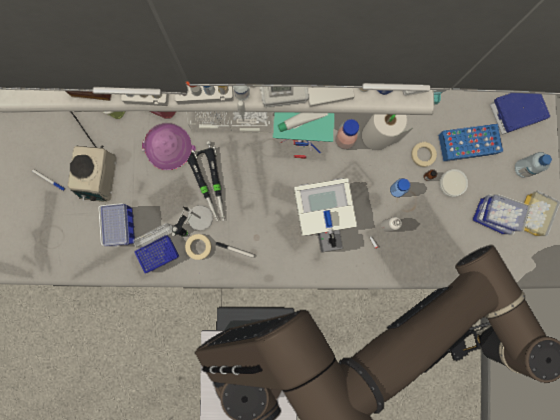

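The scene view shows the box at about (283,192), with the blue fin at (297,181) and the knob at (319,184). In the top view the fin is at (327,220) and the knob at (332,238). The squeeze bottle (395,224), jar (400,188) and microtube (375,242) are to the robot's right of the box, and the stand (200,215) is far to the left. Next I'll enlarge both views.

```bash
python3 - <<'E'
import cv2,pickle,numpy as np
s=pickle.load(open('scene.pkl','rb'))['img'][150:230,240:350,::-1]
t=pickle.load(open('top.pkl','rb'))['img'][170:255,285:365,::-1]
a=cv2.resize(s,None,fx=7,fy=7,interpolation=cv2.INTER_CUBIC)
for i in range(0,110,10):cv2.putText(a,str(240+i),(i*7,10),0,.35,(0,0,255));cv2.line(a,(i*7,12),(i*7,18),(0,0,255))
for i in range(0,80,10):cv2.putText(a,str(150+i),(0,i*7+4),0,.35,(0,0,255))
cv2.imwrite('pics/sc.png',a)
a=cv2.resize(t,None,fx=7,fy=7,interpolation=cv2.INTER_CUBIC)
for i in range(0,80,10):cv2.putText(a,str(285+i),(i*7,10),0,.35,(0,0,255));cv2.line(a,(i*7,12),(i*7,18),(0,0,255))
for i in range(0,85,10):cv2.putText(a,str(170+i),(0,i*7+4),0,.35,(0,0,255))
cv2.imwrite('pics/tc.png',a)
E
```

```text
(no output)
```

View pics/sc.png

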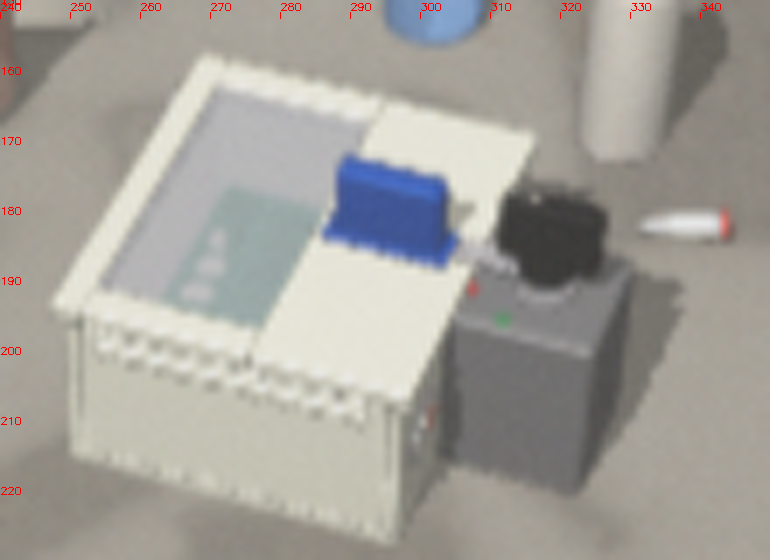

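View pics/tc.png

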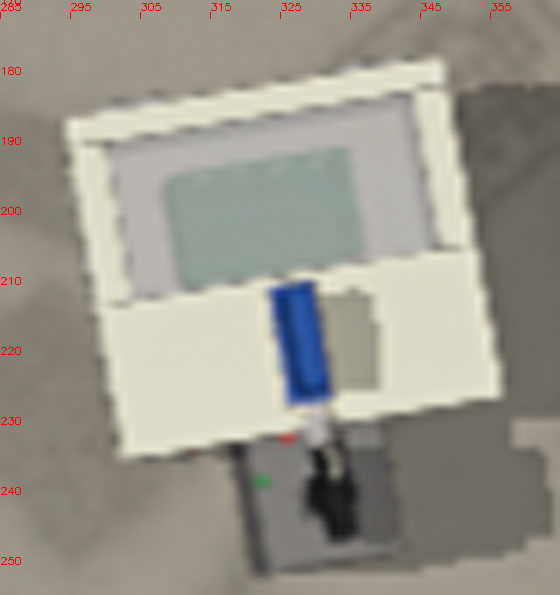

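Both crops show the lid corners clearly. In scene pixels they are FL (298,207), FR (315,169), BL (248,193.5) and BR (269.5,158). In top pixels they are FL (302.5,234.5), FR (356.5,226.5), BL (294.5,187) and BR (348,178.5). The knob's bar lies roughly along the box's x, and the tongue reaches over the lid's edge.

```bash
cat >h.py <<'E'
import numpy as np,pickle
from scipy.optimize import least_squares
S={n:pickle.load(open(n+'.pkl','rb')) for n in("scene","top")}
def proj(n,P):
    s=S[n];T=np.linalg.inv(s['pose']);p=np.atleast_2d(P)@T[:3,:3].T+T[:3,3]
    u=p[:,:2]/p[:,2:];u=u*(1+s['k1']*(u**2).sum(1,keepdims=True))
    return u*[s['K'][0,0],s['K'][1,1]]+s['K'][:2,2]
def tri(ps,pt):
    r=least_squares(lambda X:np.r_[proj('scene',X)[0]-ps,proj('top',X)[0]-pt],[.5,-.2,.1]);return r.x,2*r.cost
E
python3 - <<'E'
from h import *
C=np.array([[-.079,.088],[-.079,-.088],[.080,.088],[.080,-.088]])
ps=np.array([[298,207],[315,169],[248,193.5],[269.5,158]]);pt=np.array([[302.5,234.5],[356.5,226.5],[294.5,187],[348,178.5]])
def W(v,xy,z):
    c,s=np.cos(v[2]),np.sin(v[2]);xy=np.atleast_2d(xy);return np.c_[xy@np.array([[c,s],[-s,c]])+v[:2],np.full(len(xy),z)]
f=lambda v:np.r_[(proj('scene',W(v,C,v[3]))-ps).ravel(),(proj('top',W(v,C,v[3]))-pt).ravel()]
r=least_squares(f,[.5,-.25,0,.09]);v=r.x;print(v,np.degrees(v[2]),f(v).round(1))
for nm,xy,z in(('fin',(-.04,0),.12),('knob',(-.11,0),.126)):
    print(nm,W(v,xy,z),proj('scene',W(v,xy,z+.01)),proj('top',W(v,xy,z+.01)))
for a in(0,.1,.2):
  b=np.array([-.11,0])+np.outer([-.022,.022],[np.cos(a),np.sin(a)]);print(a,proj('scene',W(v,b,.136)).round(1).tolist(),proj('top',W(v,b,.136)).round(1).tolist())
print('fin top mid',tri((295.5,175),(327.3,218.8)))
print('fin top front',tri((302,177),(328.6,226.7)),'back',tri((289,173),(326.5,210.5)))
for n,a in(('squeeze',(332,143)),('jar',(301,130))):print(n,a)
E
```

```text
[ 0.55725957 -0.24539694  0.17362204  0.0870949 ] 9.947810378409793 [-0.   0.1  1.4  0.6 -1.2 -0.2 -1.  -0.2  0.3  1.1  0.4  0.1 -0.  -0.3
  0.2 -0.4]
fin [[ 0.51786095 -0.25230698  0.12      ]] [[295.69833013 173.59675722]] [[329.37707185 217.9084634 ]]
knob [[ 0.44891336 -0.26439956  0.126     ]] [[318.70666486 177.77452142]] [[333.48019912 240.00594479]]
0 [[326.0, 179.6], [311.4, 176.0]] [[334.7, 247.0], [332.3, 233.0]]
0.1 [[326.2, 179.1], [311.2, 176.4]] [[335.4, 246.9], [331.6, 233.1]]
0.2 [[326.3, 178.6], [311.1, 176.9]] [[336.1, 246.7], [330.9, 233.4]]
fin top mid (array([ 0.51492707, -0.24573519,  0.13079828]), np.float64(2.112991525123948e-05))
fin top front (array([ 0.49257012, -0.24880547,  0.13063745]), np.float64(1.1528765187005954)) back (array([ 0.53867844, -0.24454347,  0.12903483]), np.float64(1.3334875172787057))
squeeze (332, 143)
jar (301, 130)
```

```bash
cat >fit.py <<'E'
from h import *
C=np.array([[-.079,.088],[-.079,-.088],[.080,.088],[.080,-.088]])
ps=np.array([[298,207],[315,169],[248,193.5],[269.5,158]])-.43;pt=np.array([[302.5,234.5],[356.5,226.5],[294.5,187],[348,178.5]])-.43
def W(v,xy,z):
    c,s=np.cos(v[2]),np.sin(v[2]);xy=np.atleast_2d(xy);return np.c_[xy@np.array([[c,s],[-s,c]])+v[:2],np.full(len(xy),z)]
f=lambda v:np.r_[(proj('scene',W(v,C,v[3]))-ps).ravel(),(proj('top',W(v,C,v[3]))-pt).ravel()]
r=least_squares(f,[.5,-.25,0,.09]);v=r.x
E
python3 - <<'E'
from fit import *
print(v,f(v).round(1))
for nm,xy,z in(('fin',(-.04,0),.12),('knob',(-.11,0),.126)):
    print(nm,W(v,xy,z),proj('scene',W(v,xy,z+.01))+.43,proj('top',W(v,xy,z+.01))+.43)
d=-.43
print('fin top mid',tri(np.array((295.5,175))+d,np.array((328.2,218.8))+d))
print('knob top mid',tri(np.array((318.5,178.5))+d,np.array((333.2,241))+d))
# bystander bases via scene at bench
for n,p in(('squeeze',(327,172)),('jar',(302,154)),('tube',(338,182.5))):
    r=least_squares(lambda X:proj('scene',np.r_[X,0])[0]-p,[.5,-.3]);print(n,r.x)
E
```

```text
[ 0.55816149 -0.24387542  0.17390589  0.08957852] [-0.1  0.1  1.4  0.6 -1.3 -0.2 -1.1 -0.2  0.3  1.2  0.5  0.2 -0.  -0.2
  0.2 -0.4]
fin [[ 0.51876484 -0.25079665  0.12      ]] [[295.60878308 174.21247102]] [[329.32385769 218.04399683]]
knob [[ 0.44982069 -0.26290879  0.126     ]] [[318.62002844 178.39075677]] [[333.43006699 240.1380643 ]]
fin top mid (array([ 0.51666965, -0.24704234,  0.13065434]), np.float64(0.031231045770717236))
knob top mid (array([ 0.44830617, -0.26151705,  0.13719857]), np.float64(0.3432393903661934))
squeeze [ 0.50020583 -0.44698406]
jar [ 0.61760612 -0.48793234]
tube [ 0.44596093 -0.41846828]
```

The rows are not in the units I measure in: shifts go in shares of 400 mm and turns go in shares of 60 degrees. I convert before sending: -23 cm / 40 = -0.575, -20 cm / 40 = -0.5.

Emit:
{"op": "send_rows", "data": {
  "plan": [
    [[-0.05,0.0425,0,0,0,0],[-0.125,0.105,0,0,0,0],[-0.2,0.1675,0,0,0,0],[-0.275,0.23,0,0,0,0],[-0.35,0.2925,0,0,0,0],[-0.425,0.355,0,0,0,0],[-0.5,0.4175,0,0,0,0],[-0.575,0.48,0,0,0,0]]
  ],
  "fingers": 0.6
}}

```text
clock: 0.77
tool_pos: [0.3477, -0.4052, 0.2452]
orientation: [180.0, -0.0, -165.0]
force: [0.7, 0.8, 0.8]
opening: 0.0529
gripper_force: 0.0
```

In the tool's units: -13.6 cm / 40 = -0.34, -13 cm / 40 = -0.325.

Emit:
{"op": "send_rows", "data": {
  "plan": [
    [[-0.075,0.0625,0,0,0,0],[-0.15,0.125,0,0,0,0],[-0.225,0.1875,0.0125,0,0,0],[-0.2875,0.24,0.05,0,0,0],[-0.325,0.2725,0.1,0,0,0],[-0.34,0.2825,0.15,0,0,0],[-0.34,0.2825,0.1625,0,0,0],[-0.34,0.2825,0.1625,0,0,0]]
  ]
}}

```text
clock: 1.43
tool_pos: [0.4483, -0.262, 0.1788]
orientation: [179.9, -0.2, -164.9]
force: [-0.1, 0.5, 0.5]
opening: 0.0526
gripper_force: 0.0
```

```bash
cat >look.py <<'E'
import sys,cv2,pickle,numpy as np
from plant import ctrl
o=ctrl.get_obs();print(o['clock'],o['tool_pos'],o['orientation'],o['force'],o['opening'],o['joint_pos'])
out=[]
for n,(y,x) in(("scene",(130,240)),("top",(160,275))):
    s=ctrl.snapshot(n);pickle.dump(s,open(sys.argv[1]+n+'.pkl','wb'))
    a=cv2.resize(s['img'][y:y+100,x:x+100,::-1],None,fx=4,fy=4,interpolation=cv2.INTER_CUBIC)
    for i in range(0,100,10):
        cv2.putText(a,str(x+i),(i*4,8),0,.3,(0,0,255));cv2.putText(a,str(y+i),(0,i*4+4),0,.3,(0,0,255))
    out.append(a)
cv2.imwrite(f'pics/{sys.argv[1]}.png',np.hstack(out))
E
python3 look.py a
```

```text
1.4333 [ 0.4482913  -0.26204871  0.17876138] [ 179.89925718   -0.19235197 -164.93867716] [-0.07695327  0.48355922  0.48898977] 0.05264325571736845 [-8.64280371e+00  9.23151705e+00 -2.40731545e+01 -1.78026026e-02
 -5.69119535e+01 -6.62862954e+01]
```

View pics/a.png

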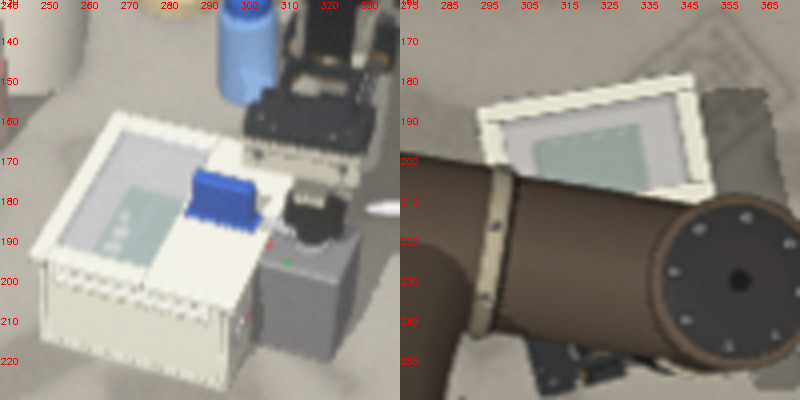

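The scene view shows the open gripper above the knob, with the fin at (294,180) and the box undisturbed. The top view is blocked by the arm. Next I descend and close.

In the tool's units: 5 cm / 40 = 0.125, 4.7 cm / 40 = 0.1175.

Emit:
{"op": "send_rows", "data": {
  "plan": [
    [[0,0,0.0375,0,0,0],[0,0,0.075,0,0,0],[0,0,0.1,0,0,0],[0,0,0.1175,0,0,0],[0,0,0.125,0,0,0],[0,0,0.125,0,0,0],[0,0,0.125,0,0,0],[0,0,0.125,0,0,0]]
  ]
}}

```text
clock: 2.2
tool_pos: [0.4497, -0.2629, 0.1311]
orientation: [-180.0, 0.1, -165.0]
force: [0.6, 0.4, 0.6]
opening: 0.0526
gripper_force: 0.0
```

Emit:
{"op": "send_rows", "data": {
  "plan": [
    [[0,0,0,0,0,0],[0,0,0,0,0,0],[0,0,0,0,0,0],[0,0,0,0,0,0],[0,0,0,0,0,0],[0,0,0,0,0,0],[0,0,0,0,0,0],[0,0,0,0,0,0]]
  ],
  "fingers": 0
}}

```text
clock: 2.87
tool_pos: [0.4487, -0.2621, 0.1303]
orientation: [179.9, -0.0, -165.0]
force: [-1.5, 4.8, 4.0]
opening: 0.0119
gripper_force: 29.9
```

The bar is gripped (11.9 mm), with the yaw matching. Next I turn it anticlockwise.

In the tool's units: -30 degrees / 60 = -0.5.

Emit:
{"op": "send_rows", "data": {
  "plan": [
    [[0,0,0,0,0,-0.0667],[0,0,0,0,0,-0.15],[0,0,0,0,0,-0.2333],[0,0,0,0,0,-0.3167],[0,0,0,0,0,-0.4],[0,0,0,0,0,-0.4667],[0,0,0,0,0,-0.5],[0,0,0,0,0,-0.5]]
  ]
}}

```text
clock: 3.53
tool_pos: [0.4488, -0.2621, 0.1303]
orientation: [179.9, -0.0, -134.9]
force: [-3.5, 4.6, 4.2]
opening: 0.0117
gripper_force: 29.9
```

In the tool's units: -25 degrees / 60 = -0.4167.

Emit:
{"op": "send_rows", "data": {
  "plan": [
    [[0,0,0,0,0,-0.0667],[0,0,0,0,0,-0.1333],[0,0,0,0,0,-0.2],[0,0,0,0,0,-0.2667],[0,0,0,0,0,-0.3333],[0,0,0,0,0,-0.3833],[0,0,0,0,0,-0.4167],[0,0,0,0,0,-0.4167]]
  ]
}}

```text
clock: 4.2
tool_pos: [0.4488, -0.2622, 0.1304]
orientation: [179.9, 0.0, -110.0]
force: [-2.1, 5.0, 3.8]
opening: 0.0118
gripper_force: 29.9
```

Emit:
{"op": "send_rows", "data": {
  "plan": [
    [[0,0,0,0,0,0],[0,0,0,0,0,0],[0,0,0,0,0,0],[0,0,0,0,0,0],[0,0,0,0,0,0]]
  ],
  "fingers": 0.45
}}

```text
clock: 4.62
tool_pos: [0.4493, -0.2628, 0.1303]
orientation: [-180.0, -0.0, -110.0]
force: [0.2, -0.3, 1.1]
opening: 0.0375
gripper_force: 0.0
```

In the tool's units: -7.5 cm / 40 = -0.1875, -7 cm / 40 = -0.175.

Emit:
{"op": "send_rows", "data": {
  "plan": [
    [[0,0,-0.025,0,0,0],[0,0,-0.0625,0,0,0],[0,0,-0.1,0,0,0],[0,0,-0.1375,0,0,0],[0,0,-0.175,0,0,0],[0,0,-0.1875,0,0,0],[0,0,-0.1875,0,0,0]]
  ]
}}

```text
clock: 5.2
tool_pos: [0.4501, -0.2629, 0.2072]
orientation: [-179.8, 0.0, -110.0]
force: [0.3, -0.8, -0.8]
opening: 0.0394
gripper_force: 0.0
```

```bash
python3 look.py b
```

```text
5.2 [ 0.45011448 -0.26290397  0.20720941] [-1.79811487e+02  2.01266609e-02 -1.09999807e+02] [ 0.30470259 -0.7735025  -0.75867566] 0.039433285324678304 [-8.68654295e+00  7.65591945e+00 -2.18950941e+01  1.98616659e-02
 -6.02601896e+01 -1.13231211e+01]
```

View pics/b.png

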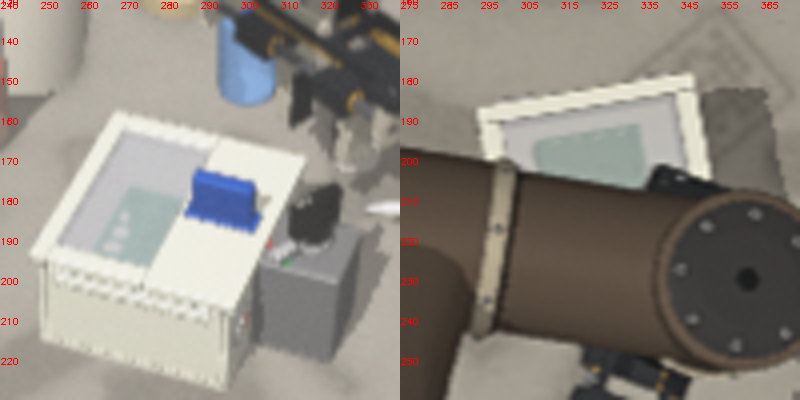

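The scene view shows the knob turned, with its tongue now at (308,192) over the console and clear of the lid's edge. The lid is still shut. Next I move to the fin.

In the tool's units: -6 cm / 40 = -0.15, -5 cm / 40 = -0.125, 54 degrees / 60 = 0.9.

Emit:
{"op": "send_rows", "data": {
  "plan": [
    [[-0.0125,-0.025,0,0,0,0.1],[-0.025,-0.05,0,0,0,0.2167],[-0.0425,-0.075,0,0,0,0.3333],[-0.06,-0.1,0,0,0,0.45],[-0.075,-0.125,0,0,0,0.5667],[-0.0875,-0.15,0,0,0,0.6833],[-0.0875,-0.15,0,0,0,0.8],[-0.0875,-0.15,0,0,0,0.9]]
  ]
}}

```text
clock: 5.97
tool_pos: [0.5175, -0.2499, 0.2036]
orientation: [179.9, -0.1, -164.3]
force: [-0.2, -0.7, 0.4]
opening: 0.0392
gripper_force: 0.0
```

In the tool's units: 4.5 cm / 40 = 0.1125, 3 cm / 40 = 0.075, 6 degrees / 60 = 0.1.

Emit:
{"op": "send_rows", "data": {
  "plan": [
    [[0,0,0,0,0,0.1],[0,0,0.025,0,0,0.1],[0,0,0.075,0,0,0.1],[0,0,0.1125,0,0,0.1],[0,0,0.1125,0,0,0.1],[0,0,0.1125,0,0,0.1]]
  ]
}}

```text
clock: 6.47
tool_pos: [0.5167, -0.2502, 0.1588]
orientation: [179.9, -0.2, -169.9]
force: [0.8, 0.2, 0.6]
opening: 0.0392
gripper_force: 0.0
```

```bash
python3 look.py c
```

```text
6.4667 [ 0.51665167 -0.25018809  0.15875006] [ 179.94516165   -0.18713247 -169.86704227] [0.78265425 0.24252313 0.60579932] 0.039244878620293 [-6.31908814e+00  1.53363478e+01 -1.89245566e+01  4.88996124e-04
 -5.59340973e+01 -7.35483183e+01]
```

View pics/c.png

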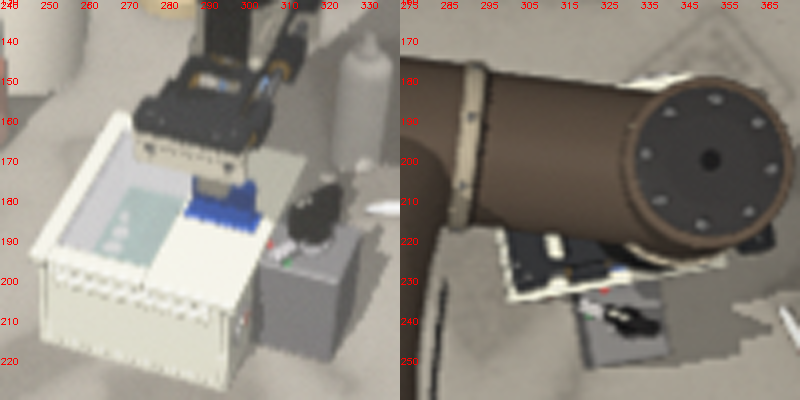

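The near finger is at (290,175) in front of the fin, so the fingers straddle it. The top view shows the knob bar lying across the console, with its tongue clear to the left. Next I descend and grip.

In the tool's units: 3.8 cm / 40 = 0.095, 3.6 cm / 40 = 0.09.

Emit:
{"op": "send_rows", "data": {
  "plan": [
    [[0,0,0.0375,0,0,0],[0,0,0.07,0,0,0],[0,0,0.09,0,0,0],[0,0,0.095,0,0,0],[0,0,0.095,0,0,0],[0,0,0.095,0,0,0]]
  ]
}}

```text
clock: 7.07
tool_pos: [0.5181, -0.2505, 0.1231]
orientation: [-180.0, 0.0, -170.0]
force: [-0.1, -0.2, 0.9]
opening: 0.0392
gripper_force: 0.0
```

Emit:
{"op": "send_rows", "data": {
  "plan": [
    [[0,0,0,0,0,0],[0,0,0,0,0,0],[0,0,0,0,0,0],[0,0,0,0,0,0],[0,0,0,0,0,0],[0,0,0,0,0,0],[0,0,0,0,0,0],[0,0,0,0,0,0]]
  ],
  "fingers": 0
}}

```text
clock: 7.73
tool_pos: [0.5176, -0.2496, 0.1226]
orientation: [180.0, 0.0, -170.0]
force: [-1.4, 5.3, 4.0]
opening: 0.0134
gripper_force: 30.0
```

In the tool's units: -0.72 cm / 40 = -0.018, -0.17 cm / 40 = -0.0043, 3.5 degrees / 60 = 0.0583.

Emit:
{"op": "send_rows", "data": {
  "plan": [
    [[-0.0008,0,-0.0025,0,0.0083,0],[-0.0018,0,-0.005,0,0.0167,0],[-0.0025,0,-0.0075,0,0.025,0],[-0.0035,0,-0.0105,0,0.0333,0],[-0.0043,0,-0.013,0,0.0417,0],[-0.005,0,-0.0155,0,0.05,0],[-0.006,0,-0.018,0,0.0583,0],[-0.006,0,-0.018,0,0.0583,0]]
  ]
}}

```text
clock: 8.4
tool_pos: [0.5199, -0.2493, 0.1293]
orientation: [179.9, -3.6, -170.0]
force: [0.2, 5.6, -4.5]
opening: 0.0138
gripper_force: 30.0
```

In the tool's units: -0.65 cm / 40 = -0.0163, -0.52 cm / 40 = -0.013, 3.1 degrees / 60 = 0.0517.

Emit:
{"op": "send_rows", "data": {
  "plan": [
    [[-0.0003,0,-0.0025,0,0.0083,0],[-0.0008,0,-0.005,0,0.0167,0],[-0.0013,0,-0.0075,0,0.025,0],[-0.002,0,-0.0105,0,0.0333,0],[-0.0025,0,-0.013,0,0.0417,0],[-0.003,0,-0.0163,0,0.0517,0],[-0.003,0,-0.0163,0,0.0517,0],[-0.003,0,-0.0163,0,0.0517,0]]
  ]
}}

```text
clock: 9.07
tool_pos: [0.5225, -0.2488, 0.1356]
orientation: [180.0, -6.6, -170.0]
force: [3.4, 7.4, -7.2]
opening: 0.014
gripper_force: 30.0
```

```bash
python3 look.py d
```

```text
9.0667 [ 0.52247083 -0.24880022  0.13556743] [ 179.96210776   -6.58570813 -169.97945565] [ 3.35092423  7.40769804 -7.24635533] 0.013958061334223169 [ -5.01749285  20.0492457  -16.59421302   1.93186911 -59.74255063
 -76.03074544]
```

View pics/d.png

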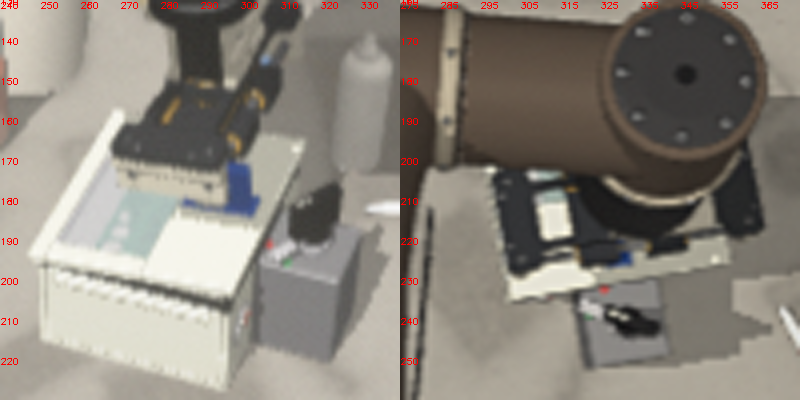

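The scene view shows a dark gap opening under the lid's front, around (298,205), with the fin still between the fingers. I'll check the angle against the model in an enlarged crop.

```bash
python3 - <<'E'
from fit import *
import cv2
im=pickle.load(open('dscene.pkl','rb'))['img'][150:225,250:330,::-1]
a=cv2.resize(im,None,fx=8,fy=8,interpolation=cv2.INTER_CUBIC)
for th,c in((0,(0,0,255)),(.065,(255,0,255)),(.115,(0,160,0)),(.18,(255,0,0))):
    for yy in(.088,-.088):
        X=-.159*np.cos(th)+.01*np.sin(th);Z=.083+.01*np.cos(th)+.159*np.sin(th)
        p=proj('scene',W(v,(.08+X,yy),Z))[0];print(th,yy,p.round(1));q=((p-[250,150]+.5)*8).astype(int)
        cv2.drawMarker(a,tuple(map(int,q)),c,cv2.MARKER_CROSS,12,1)
cv2.imwrite('pics/e.png',a)
E
```

```text
0 0.088 [297.5 205.8]
0 -0.088 [316.  168.3]
0.065 0.088 [297.4 203.2]
0.065 -0.088 [315.9 165.7]
0.115 0.088 [297.1 201.1]
0.115 -0.088 [315.7 163.6]
0.18 0.088 [296.5 198.3]
0.18 -0.088 [315.3 160.9]
```

View pics/e.png

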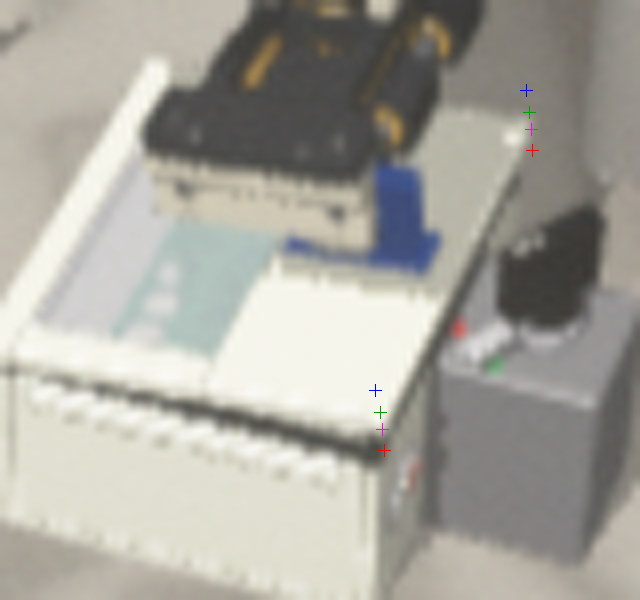

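The lid's underside corner at about (380,437) in the crop sits about 4.5 px higher than when shut. That gives roughly 0.11 rad, in line with the 13 mm rise of the tool. I'll hold briefly, then hand in.

Emit:
{"op": "send_rows", "data": {
  "plan": [
    [[0,0,0,0,0,0],[0,0,0,0,0,0],[0,0,0,0,0,0],[0,0,0,0,0,0],[0,0,0,0,0,0],[0,0,0,0,0,0],[0,0,0,0,0,0],[0,0,0,0,0,0]]
  ]
}}

```text
clock: 9.83
tool_pos: [0.5225, -0.2488, 0.1356]
orientation: [180.0, -6.6, -170.0]
force: [3.2, 6.7, -7.4]
opening: 0.0137
gripper_force: 30.0
```

```bash
python3 -c "
from plant import ctrl
o=ctrl.get_obs();print(o['tool_pos'],o['force'],o['gripper_force'],o['opening']);print(ctrl.close_job())"
```

```text
[ 0.52246559 -0.24881348  0.13558446] [ 3.22962779  6.68714993 -7.42284942] 29.99428242444992 0.013690575736947508
the job is handed in; nothing more can be done
None
```

I handed in the job at about 9.8 s: the knob is at about 1.05 rad with its tongue clear, and the lid is off the seal and held by the fin at about 0.11 rad (roughly an 18 mm front gap); the hand-in returned no verdict, and I did not re-check the bystanders' positions.

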